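Fit and hold the cover of the specimen press

TASK

Close the small specimen press: pick up the loose cover by its upright fin, lower it between the press's two rails and slide it along them until the bore in its underside drops over the locating pin, which the cover hides. Then press the cover down against the sprung bed as far as it goes, its top flush with the rails, and finish while still holding it pressed down by the fin, without letting go. Do not disturb the other loose things on the desk.

Things in the scene. Friction and masses are not known exactly. Their poses are not given: they have to be found in the camera images.
- cover: Loose cover: bare aluminium plate 64 (its x) x 60 (its y) x 22 mm high, about 0.2 kg; grey upright grip fin centred on top, 14 (x) x 40 (y) x 36 mm high; 58 mm high in all. Origin: centre of the underside, z up. Blind round bore in the middle of the underside, 15 mm wide, 16 mm deep. Same either way round; its 60 mm width goes between the rails. Starts flat on the desk.
- press: Specimen press, fixed to the desk: aluminium base 150 (its x) x 96 (its y) x 10 mm, two steel rails along its x, a sprung bed between them and a locating pin. Origin: centre of the base's underside, z up.
- press_rails (a point): Middle of the channel between the two steel rails, at the height of the rail tops (39 mm above the press's underside); axes as the press. The rails are 130 mm long; the channel runs along x, is 64 mm wide and open at both ends; inner top edges bevelled 3-4 mm.
- press_bed (a point): Middle of the free sprung bed's top (22 mm above the press's underside); grey, 120 x 59 mm, slotted. A fixed upright steel pin, 8 mm thick, rises through the slot to 7 mm above here, at y = 0 and x anywhere from -14 to +14 mm (differs each time, not reported). The cover's underside: 7 mm above here riding on the pin's top, 0 once dropped over the pin, -5 mm pressed home.
- bed (a joint): Travel of the sprung bed, m: 0 free (up), 0.005 pressed down on its stop. The spring pushes up with about 4.2 N at 0 and 7.7 N at 0.005, so the cover's weight does not sink it and it rises again when released.
- iodine: Bystander: brown dropper bottle with black cap, 32x32x99 mm, loose on the desk, not part of the job. Origin: centre of its underside.
- stain_violet: Bystander: violet dropper bottle with black cap, 32x32x99 mm, loose on the desk, not part of the job. Origin: centre of its underside.
- petri_1: Bystander: lidded petri dish, 61x61x16 mm, loose on the desk, not part of the job. Origin: centre of its underside.
- slide_holder: Bystander: open white two-lane slide mailer, 33x66x17 mm, loose on the desk, not part of the job. Origin: centre of its underside.
- med_cup: Bystander: small medicine cup, 41x41x33 mm, loose on the desk, not part of the job. Origin: centre of its underside.
- coverbox1: Bystander: small clear cover-glass box, 26x27x17 mm, loose on the desk, not part of the job. Origin: centre of its underside.
Things that resemble listed ones, but are neither listed nor needed, are in the scene too. What is shaped like the cover but yellow is not meant.

How it is judged:
By the outcome, as a careful person would: the job done as asked, in the order asked, and still so for the second after the job is handed in, while the arm keeps its last pose, push and grip.
It also fails if it takes over 45 s, if anything falls off the work surface, if the arm or the gripper's body presses on something with over 40 N, if the wrist force passes 120 N, or if a joint passes its speed limit or range.

ROBOT

A 6-joint arm with a two-finger parallel gripper is mounted at the origin on a cart in front of the work surface, level with it; the furniture and walls round the work are solid. World frame = base frame: x ahead of the robot, y to its left, z up, the work surface at z = 0. Lengths are in m, angles in rad, forces in N, time in s.
With the tool pointing down it reaches from about 0.375 to 0.975 m from the base axis. Payload 3.8 kg.
Tool frame: the origin (TCP) lies midway between the tips of the shut fingers; the grasp point (between the pads) lies 19 mm behind it; z points along the fingers, y is the line along which they close (so a half turn about z gives the same grasp; the last joint's range is limited). The gripper opens to 85 mm and grips with 20 to 120 N. Pads are 22 mm wide; open, the fingers measure 114 mm over their backs; the gripper's body (76 mm by 85 mm) begins 54 mm behind the grasp point. The pads swing forward as they close: fully open they stand 13 mm farther back than shut.
Start: joints at [-1.264, 0.264, 1.604, -0, 1.274, -0.037], TCP at [0.228, -0.635, 0.231] pointing down, gripper open.
Joint ranges: [-2.63, 2.63], [-0.94, 2.18], [0.31, 2.57], [-1.31, 4.45], [0, 2.66], [-2.55, 2.55]. Speed limits (rad/s): [2.57, 2.57, 3.14, 3.14, 3.14, 3.14].

INTERFACE

Orientations are given as a rotation vector (axis times angle).
In Python, from workcell import bot gives the robot as it stands.
- The arm moves only by the tool step_arm, never from a script. Its argument "motion" is a list of rows, each a list of 5 numbers: the finger opening in cm, from 0 to 8.54, then the shift along the tool's x, y, z in cm, then the turn about the tool's z in degrees. In form: [[claw, dx, dy, dz, twist], ...]. A call has 1 to 20 rows; each row is the pose to reach, as a shift and turn from the pose commanded when the call began, along the tool's axes at that moment; what a row does not reach only later rows make up. A row lasts 1/10 s, in which the tool goes at most 50 mm and 8.59 degrees, less where a joint would pass 70% of its speed; a pose out of reach is approached as far as the arm can. A call with a gripper value outside its range is refused whole. The fingers move at their own pace and stop on an object; "force" is the grip in N (left out, the last holds). Time passes only in rows, so rows that repeat a pose let the fingers close. It gives the time, the measured TCP pose, the force, the opening and the grip force at its end, in the units of the state.
- bot.read_state(): the state, without advancing time (a new reading comes with each control period).
- bot.read_camera(name): name is "side" or "top"; returns (picture, depth): 480x640x3 uint8, red, green, blue; 480x640 float32, m along the optical axis (not along the pixel's ray), 0 where there is no reading.
- bot.calibration(name): a dict with "mtx" (3x3 intrinsics, pixels), "k1" (the pictures are not rectified: a ray, as slopes to the right and down, at radius r is drawn at 1 + k1 r^2 times it, then the intrinsics apply), "origin" and "orientation" of the camera in the world. Camera axes: x right, y up, looking along -z (the intrinsics and any distortion apply to the point x, -y, -z); pixel columns grow to the right and rows downward; lengths in m; the calibration is good to about 2 mm. A picture is of the moment at which its call begins. calibration takes no time and is no camera call.
- bot.finish_job(): hands the job in; it is judged then, once.
The state is a dict: "time": time; "q": joint angles; "joint_vel": joint speeds; "joint_torque": joint torques, N m; "tool_pos": TCP position; "tcp_rot": TCP orientation; "wrist_force": force on the tool from outside, world axes, zero at the start; "torque": the same for the moment, N m; "width": opening from 0.0 (shut) to 1.0 (fully open); "grip_force": force on a finger pad.
Only numpy, scipy, OpenCV 4.12 (cv2) and the standard library are available. Lean on these libraries where they do the work, as an engineer would, in place of code of your own. Each camera call takes 0.05 s, during which the arm holds its last target. There are 200 camera calls.

## Working session

There is one attempt and no reset: what is moved stays moved. The work goes in short steps, Python scripts to look and compute and a tool call to move; the robot and the scene stay as the last step left them, time stands still between calls to the robot, and variables do not carry over. Pictures are saved under pics/ and viewed, at most 10 in all, crops included, and the job is handed in when it is done.

Besides the shell and the picture viewer there is one more tool, called after ">>>" as name(argument=value, ...), one argument or row to a line, values as JSON. step_arm: Moves the arm, as the interface text tells. Its arguments: {"type":"object","properties":{"motion":{"type":"array","items":{"type":"array","items":{"type":"number"}}},"force":{"type":"number"}},"required":["motion"]}

```bash
mkdir -p pics
cat > h.py <<'E'
import numpy as np, cv2
from scipy.spatial.transform import Rotation as R
from workcell import bot
def cam(n):
    c=bot.calibration(n); o=np.array(c["orientation"],float)
    M=R.from_rotvec(o).as_matrix() if o.size==3 else o.reshape(3,3)
    return np.array(c["mtx"]),c["k1"],np.array(c["origin"]),M
def rays(n,uv):
    K,k1,o,M=cam(n); uv=np.atleast_2d(uv).astype(float)
    p=np.c_[(uv[:,0]-K[0,2])/K[0,0],(uv[:,1]-K[1,2])/K[1,1]]; q=p.copy()
    for _ in range(10): q=p/(1+k1*(q**2).sum(1,keepdims=True))
    return o,np.c_[q[:,0],-q[:,1],-np.ones(len(q))]@M.T   # unit depth
def onplane(n,uv,z):
    o,d=rays(n,uv); return o+d*((z-o[2])/d[:,2])[:,None]
def cloud(n,depth):
    v,u=np.mgrid[:480,:640]; o,d=rays(n,np.c_[u.ravel(),v.ravel()])
    P=o+d*depth.reshape(-1,1); P[depth.ravel()==0]=np.nan; return P.reshape(480,640,3)
def look(n,tag):
    im,d=bot.read_camera(n); cv2.imwrite(f"pics/{tag}.png",im[:,:,::-1]); np.savez(f"{tag}.npz",im=im,d=d); return im,d
E
python3 - <<'E'
from h import *
for n in("top","side"):
    im,d=look(n,n+"0"); print(n,bot.calibration(n),(d>0).mean(),np.median(d))
print(bot.read_state())
E
```

```text
top {'mtx': array([[602.49178988,   0.        , 327.01845603],
       [  0.        , 602.49178988, 237.89151258],
       [  0.        ,   0.        ,   1.        ]]), 'k1': -0.009925664281052222, 'origin': array([0.40098844, 0.06964891, 1.22468036]), 'orientation': array([ 0.10730762, -0.10290131, -1.55937894])} 0.9958984375 1.2300783
side {'mtx': array([[610.52124807,   0.        , 312.56288449],
       [  0.        , 610.52124807, 246.82730111],
       [  0.        ,   0.        ,   1.        ]]), 'k1': -0.13031961914572826, 'origin': array([ 0.60252593, -1.02709869,  0.84043807]), 'orientation': array([0.95502569, 0.02342219, 0.04794958])} 0.9961555989583334 1.2154664
{'time': 0.1, 'q': array([-1.26389226e+00,  2.64695386e-01,  1.60526371e+00, -9.25827908e-07,
        1.27369255e+00, -3.69094340e-02]), 'joint_vel': array([-0.00193407, -0.00345866, -0.00323399,  0.00037101, -0.0019722 ,
        0.00044415]), 'joint_torque': array([-2.88935580e-04, -5.16707468e+01, -3.68589878e+01,  2.84924596e-05,
        6.30832030e-03, -2.07248678e-05]), 'tool_pos': array([ 0.22731826, -0.63485989,  0.23006049]), 'tcp_rot': array([-3.09327663e+00, -5.37056370e-01,  4.36384126e-04]), 'wrist_force': array([-0.31292878,  0.02173637,  0.40734252]), 'torque': array([-0.01774062,  0.01660771, -0.03063654]), 'grip_force': 0.0, 'width': 0.9984612845090108}
```

View pics/top0.png

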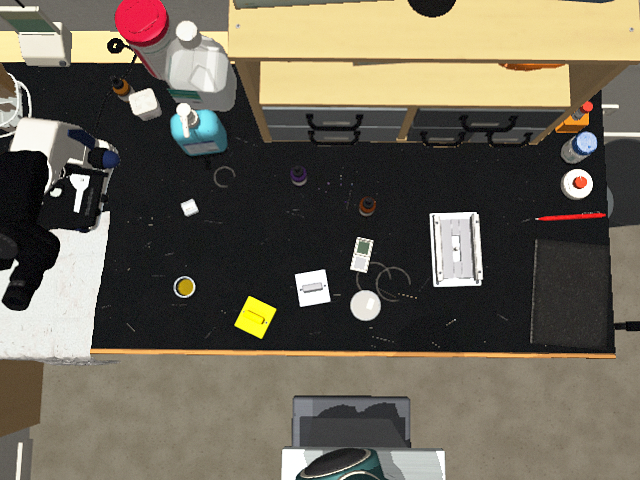

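View pics/side0.png

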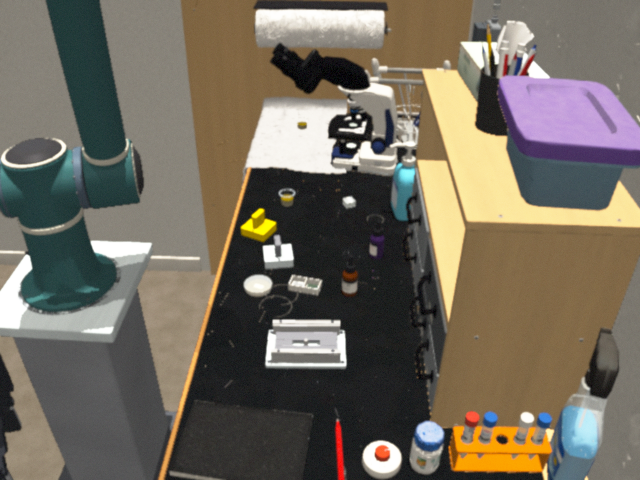

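Top view: grey cover at about (312,288), yellow decoy at (256,317), press at (456,249) with its rails running along image rows. The petri dish, slide mailer and bottles lie between the cover and the press.

```bash
cat > m.py <<'E'
from h import *
f=np.load("top0.npz"); im,d=f["im"],f["d"]; P=cloud("top",d)
hsv=cv2.cvtColor(im,cv2.COLOR_RGB2HSV)
wm=((hsv[...,1]<60)&(hsv[...,2]>90)).astype(np.uint8)
def rect(box,z,lo,hi):
    u0,u1,v0,v1=box; m=np.zeros((480,640),np.uint8)
    m[v0:v1,u0:u1]=wm[v0:v1,u0:u1]; m&=((P[...,2]>lo)&(P[...,2]<hi)).astype(np.uint8)
    c=max(cv2.findContours(m,0,2)[0],key=cv2.contourArea)[:,0]
    q=onplane("top",c,z)[:,:2]; r=cv2.minAreaRect((q*1000).astype(np.float32)); return r
print("cover",rect((285,340,260,312),.022,.008,.07))
print("covertop z",np.nanmedian(P[275:280,303:320,2]),"fin z",np.nanmedian(P[286:288,308:318,2]),P[287,313])
print("press base",rect((420,495,200,300),.02,.0,.07))
m=(P[...,2]>.032)&(P[...,2]<.06); m[:,:420]=0;m[:,495:]=0;m[:200]=0;m[300:]=0
n,l,s,c=cv2.connectedComponentsWithStats(m.astype(np.uint8)); print(s[1:],c[1:])
for i in range(1,n):
    if s[i,4]>60:
        q=P[l==i]; print("rail",cv2.minAreaRect((q[:,:2]*1000).astype(np.float32)),np.median(q[:,2]))
z=im[205:295,420:500,::-1]; cv2.imwrite("pics/z.png",cv2.resize(z,None,fx=6,fy=6,interpolation=2))
E
python3 m.py
```

```text
cover ((463.7851867675781, 101.47352600097656), (64.13648986816406, 59.73973846435547), 9.990671157836914)
covertop z 0.022197098185382735 fin z 0.059062428345829976 [0.46238305 0.09994688 0.05524368]
press base ((543.6512451171875, -185.5931396484375), (150.15457153320312, 101.24881744384766), 2.2770094871520996)
[[433 215  10  66 412]
 [471 214  11  66 447]
 [456 248   1   1   1]] [[437.94660194 247.65776699]
 [476.29530201 246.40715884]
 [456.         248.        ]]
rail ((544.4603881835938, -146.71629333496094), (130.4090118408203, 13.25650405883789), 2.0540482997894287) 0.03836477950006867
rail ((547.12939453125, -223.07369995117188), (129.7078094482422, 13.963022232055664), 1.9029649496078491) 0.03852824443870961
```

View pics/z.png

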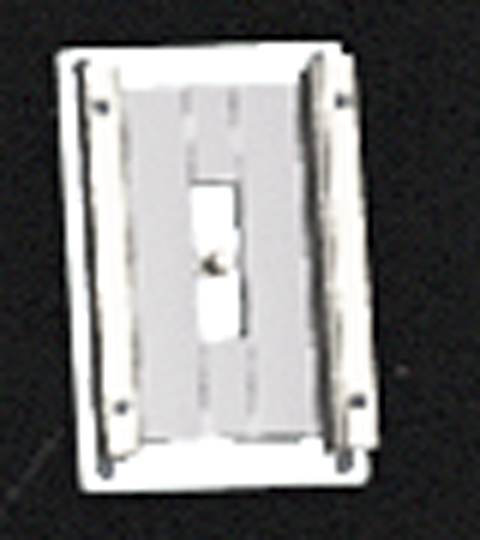

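The picture shows the pin tip as a dark spot at crop (213,262), which is full-image pixel (455.5,248.7), near the middle of the slot. The press yaw is about 2° and the cover yaw about 10°. I'll compute the deltas to the hover pose.

```bash
cat >> h.py <<'E'
def delta(x,y,z,yaw_y):
    "shift (cm) in tool axes and twist (deg) to a world pose with tool y at yaw_y deg"
    s=bot.read_state(); p=np.array(s["tool_pos"]); M=R.from_rotvec(s["tcp_rot"]).as_matrix()
    a=np.degrees(np.arctan2(M[1,1],M[0,1])); t=-(((yaw_y-a)+180)%360-180)
    print("at",p.round(4),"ydir",round(a,2),"->",(M.T@(np.array([x,y,z])-p)*100).round(2),"twist",round(t,2),
      "F",np.round(s["wrist_force"],1),"w",round(s["width"],3),"g",round(s["grip_force"],1),"t",round(s["time"],2),"zdir",M[:,2].round(3))
E
python3 - <<'E'
from h import *
delta(.45,-.3,.23,10); delta(.464,.1015,.15,10)
p=onplane("top",[455.5,248.7],.029)[0]; c=np.array([.5458,-.1849]);a=np.radians(2)
q=p[:2]-c; print(p,"in press",q@[np.cos(a),np.sin(a)],q@[-np.sin(a),np.cos(a)])
# cover from side view: fin top / plate rays check
f=np.load("side0.npz");P=cloud("side",f["d"])
m=(P[...,2]>.045)&(P[...,2]<.065)&(abs(P[...,0]-.464)<.05)&(abs(P[...,1]-.1)<.05)
print("fin side",np.median(P[m],0),m.sum(),P[m].min(0),P[m].max(0))
f=np.load("top0.npz");P=cloud("top",f["d"])
m=(P[...,2]>.045)&(P[...,2]<.065)&(abs(P[...,0]-.464)<.05)&(abs(P[...,1]-.1)<.05)
print("fin top",np.median(P[m],0),m.sum(),P[m].min(0),P[m].max(0))
E
```

```text
at [ 0.2273 -0.6349  0.2301] ydir -70.3 -> [ 32.25 -24.02   0.06] twist -80.3 F [-0.3  0.   0.4] w 0.998 g 0.0 t 0.1 zdir [-0.001  0.002 -1.   ]
at [ 0.2273 -0.6349  0.2301] ydir -70.3 -> [ 47.1  -61.33   8.14] twist -80.3 F [-0.3  0.   0.4] w 0.998 g 0.0 t 0.1 zdir [-0.001  0.002 -1.   ]
[ 0.54261508 -0.18310557  0.029     ] in press -0.0031203568662505343 0.0019044938094491914
fin side [0.46598484 0.09363525 0.05707042] 89 [0.45677806 0.07915646 0.04696931] [0.47366242 0.12169468 0.06081025]
fin top [0.46402038 0.1018593  0.05694113] 151 [0.45439599 0.08249191 0.04711384] [0.47229096 0.12131049 0.0641502 ]
```

>>> step_arm(
  motion=[
    [8.54,32,-24,0,-80],
    [8.54,32,-24,0,-80],
    [8.54,32,-24,0,-80],
    [8.54,32,-24,0,-80],
    [8.54,32,-24,0,-80],
    [8.54,32,-24,0,-80],
    [8.54,32,-24,0,-80],
    [8.54,32,-24,0,-80],
    [8.54,47.1,-61.3,8,-80.3],
    [8.54,47.1,-61.3,8,-80.3],
    [8.54,47.1,-61.3,8,-80.3],
    [8.54,47.1,-61.3,8,-80.3],
    [8.54,47.1,-61.3,8,-80.3],
    [8.54,47.1,-61.3,8,-80.3],
    [8.54,47.1,-61.3,8,-80.3],
    [8.54,47.1,-61.3,8,-80.3],
    [8.54,47.1,-61.3,8,-80.3],
    [8.54,47.1,-61.3,8,-80.3],
    [8.54,47.1,-61.3,8,-80.3],
    [8.54,47.1,-61.3,8,-80.3],
  ],
  force=60,
)

```text
time: 2.1
tool_pos: [0.4646, 0.099, 0.1516]
tcp_rot: [2.021, 2.404, -0.0]
wrist_force: [-0.7, -0.3, 1.6]
width: 0.998
grip_force: 0.0
```

Run:
```python
from h import *
delta(.464,.1015,.028,10)
look("side","side1")
```

```text
at [0.4646 0.099  0.1516] ydir 9.9 -> [ 0.27 -0.02 12.36] twist -0.1 F [-0.7 -0.3  1.6] w 0.998 g 0.0 t 2.1 zdir [ 0. -0. -1.]
```

View pics/side1.png

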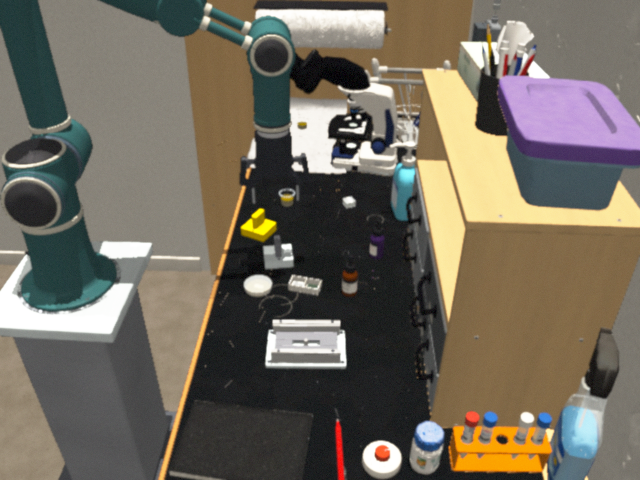

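Gripper is open and above the fin (fin at pixel (278,243)), and nothing is in the way. I'll descend and close.

>>> step_arm(
  motion=[
    [8.54,0,0,4,0],
    [8.54,0,0,8,0],
    [8.54,0,0,11,0],
    [8.54,0,0,12.3,0],
    [8.54,0,0,12.3,0],
    [8.54,0,0,12.3,0],
    [1,0,0,12.3,0],
    [1,0,0,12.3,0],
    [1,0,0,12.3,0],
    [1,0,0,12.3,0],
    [1,0,0,12.3,0],
    [1,0,0,12.3,0],
    [1,0,0,12.3,0],
    [1,0,0,12.3,0],
    [1,0,0,12.3,0],
    [1,0,0,12.3,0],
  ],
)

```text
time: 3.75
tool_pos: [0.4647, 0.1005, 0.0287]
tcp_rot: [2.019, 2.406, 0.001]
wrist_force: [-1.4, -0.2, 5.2]
width: 0.15
grip_force: 59.3
```

>>> step_arm(
  motion=[
    [1,0,0,-2,0],
    [1,0,0,-5,0],
    [1,0,0,-9,0],
    [1,0,0,-12.5,0],
    [1,0,0,-12.5,0],
    [1,0,0,-12.5,0],
  ],
)

```text
time: 4.35
tool_pos: [0.4643, 0.1004, 0.1532]
tcp_rot: [2.019, 2.406, 0.001]
wrist_force: [0.5, 0.1, -3.0]
width: 0.156
grip_force: 59.2
```

Run:
```python
from h import *
# hover: 17 mm on robot side of pin(-3) => press x=-20 ; y=0
a=np.radians(2); x=.5458-.020*np.cos(a); y=-.1849-.020*np.sin(a); print(x,y)
delta(x,y,.15,2)
```

```text
0.525812183459618 -0.18559798993405002
at [0.4643 0.1004 0.1532] ydir 10.0 -> [-29.23   1.09   0.32] twist 8.0 F [ 0.5  0.1 -3. ] w 0.156 g 59.2 t 4.35 zdir [ 0.001  0.    -1.   ]
```

>>> step_arm(
  motion=[
    [1,-4,0,0,1],
    [1,-8,0.3,0,2],
    [1,-12,0.5,0,4],
    [1,-16,0.7,0,6],
    [1,-20,0.9,0,8],
    [1,-24,1,0,8],
    [1,-27,1.1,0,8],
    [1,-29.2,1.1,0,8],
    [1,-29.2,1.1,0,8],
    [1,-29.2,1.1,0,8],
    [1,-29.2,1.1,0,8],
    [1,-29.2,1.1,3,8],
    [1,-29.2,1.1,5,8],
    [1,-29.2,1.1,5,8],
    [1,-29.2,1.1,5,8],
  ],
)

```text
time: 5.85
tool_pos: [0.5253, -0.1841, 0.1029]
tcp_rot: [-2.18, -2.26, 0.001]
wrist_force: [0.4, 0.1, -1.6]
width: 0.152
grip_force: 59.0
```

Run:
```python
from h import *
delta(.5258,-.1856,.10,2)
im,d=look("side","side2"); look("top","top2")
z=np.hstack([cv2.resize(im[270:390,240:370,::-1],(520,480),interpolation=2)]); cv2.imwrite("pics/z2.png",z)
# lower plate of cover in side view: points by depth
P=cloud("side",d); m=(P[...,2]>.06)&(P[...,2]<.12)&(abs(P[...,0]-.526)<.045)&(abs(P[...,1]+.186)<.05)
n,l,s,c=cv2.connectedComponentsWithStats(m.astype(np.uint8)); print(s,c)
q=P[m]; print(q.min(0),q.max(0))
t=q[(q[:,2]>.088)&(q[:,2]<.098)]; print("plate top",cv2.minAreaRect((t[:,:2]*1000).astype(np.float32)),np.median(t,0),len(t))
```

```text
at [ 0.5253 -0.1841  0.1029] ydir 2.07 -> [-0.15  0.05  0.29] twist 0.07 F [ 0.4  0.1 -1.6] w 0.152 g 59.0 t 5.85 zdir [-0.002  0.001 -1.   ]
[[     0      0    640    480 306264]
 [   276    301     36     31    934]
 [   287    304      1      1      1]
 [   292    307      1      1      1]] [[319.57872293 239.26264595]
 [293.75053533 317.18843683]
 [287.         304.        ]
 [292.         307.        ]]
[ 0.49269302 -0.21699651  0.07170863] [ 0.55753914 -0.15025339  0.11994778]
plate top ((525.1206665039062, -183.5990753173828), (64.06737518310547, 63.622406005859375), 3.004127025604248) [ 0.5273189  -0.19649728  0.09559392] 554
```

View pics/z2.png

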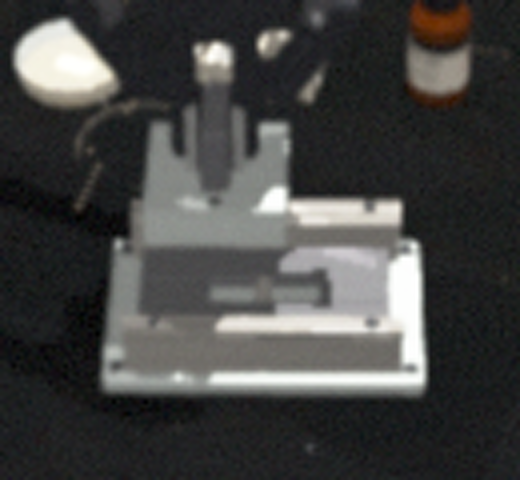

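The cover is held over the robot-side half of the channel. The pin stub shows in the slot at crop (263,290). I'll cross-check the channel centre in the side view.

Run:
```python
from h import *
P=cloud("side",np.load("side0.npz")["d"])
m=(P[...,2]>.035)&(P[...,2]<.045)&(abs(P[...,0]-.546)<.09)&(abs(P[...,1]+.185)<.06)
n,l,s,c=cv2.connectedComponentsWithStats(m.astype(np.uint8))
for i in range(1,n):
    if s[i,4]>60: print(cv2.minAreaRect((P[l==i][:,:2]*1000).astype(np.float32)),np.median(P[l==i],0))
m=(P[...,2]>.026)&(P[...,2]<.033)&(abs(P[...,0]-.546)<.03)&(abs(P[...,1]+.185)<.01)
print(P[m].round(4)[:12])
print("pin side",onplane("side",[240+263/4,270+288/4],.028))
# cover plate vs press in new top view (same camera): plate centre if visible
P=cloud("top",np.load("top2.npz")["d"]); m=(P[...,2]>.085)&(P[...,2]<.1)&(abs(P[...,0]-.526)<.05)&(abs(P[...,1]+.186)<.05)
q=P[m]; print(m.sum()); 
if m.sum()>20: print(cv2.minAreaRect((q[:,:2]*1000).astype(np.float32)))
```

```text
((545.4955444335938, -147.93142700195312), (128.64825439453125, 18.458492279052734), 2.554948568344116) [ 0.54736502 -0.14850118  0.0382052 ]
((548.1090087890625, -225.39044189453125), (129.34225463867188, 16.722187042236328), 1.5791574716567993) [ 0.55048666 -0.22659648  0.03788951]
[[ 0.5512 -0.1791  0.0261]
 [ 0.5439 -0.1851  0.0288]
 [ 0.5458 -0.1846  0.0284]
 [ 0.5478 -0.1856  0.0296]
 [ 0.5497 -0.1867  0.0307]
 [ 0.5723 -0.181   0.0263]
 [ 0.5442 -0.1888  0.0298]
 [ 0.546  -0.1876  0.0287]
 [ 0.548  -0.1894  0.0306]
 [ 0.5496 -0.1854  0.0268]
 [ 0.5442 -0.1898  0.0281]
 [ 0.5461 -0.1897  0.0281]]
pin side [[ 0.5476738  -0.19217799  0.028     ]]
416
((524.4978637695312, -169.24871826171875), (64.6125717163086, 36.080989837646484), 2.1572353839874268)
```

Run:
```python
from h import *
delta(.5258,-.1875,.062,2)
```

```text
at [ 0.5269 -0.1851  0.1046] ydir 2.05 -> [-0.24 -0.12  4.26] twist 0.05 F [ 0.5 -0.6 -2.6] w 0.154 g 59.0 t 5.95 zdir [ 0.002 -0.001 -1.   ]
```

>>> step_arm(
  motion=[
    [1,-0.25,0,1.5,0],
    [1,-0.25,0,3,0],
    [1,-0.25,0,3,0],
    [1,-0.25,0,3.4,0],
    [1,-0.25,0,3.6,0],
    [1,-0.25,0,3.8,0],
    [1,-0.25,0,4.0,0],
    [1,-0.25,0,4.2,0],
    [1,-0.25,0,4.2,0],
    [1,-0.25,0,4.2,0],
  ],
)

```text
time: 6.95
tool_pos: [0.526, -0.1878, 0.0613]
tcp_rot: [2.182, 2.26, 0.0]
wrist_force: [-0.0, 0.6, -2.3]
width: 0.151
grip_force: 59.0
```

>>> step_arm(
  motion=[
    [1,0,0,0.1,0],
    [1,0,0,0.2,0],
    [1,0,0,0.3,0],
    [1,0,0,0.35,0],
    [1,0,0,0.35,0],
    [1,0,0,0.35,0],
  ],
)

```text
time: 7.55
tool_pos: [0.526, -0.1878, 0.0578]
tcp_rot: [2.182, 2.26, 0.0]
wrist_force: [0.6, 1.0, -2.1]
width: 0.152
grip_force: 59.3
```

>>> step_arm(
  motion=[
    [1,0,0,0.05,0],
    [1,0,0,0.1,0],
    [1,0,0,0.1,0],
    [1,0,0,0.1,0],
  ],
)

```text
time: 7.95
tool_pos: [0.5261, -0.1879, 0.0575]
tcp_rot: [2.182, 2.26, 0.0]
wrist_force: [-1.9, 0.3, 5.8]
width: 0.151
grip_force: 60.2
```

Contact at underside 29 mm, so it is riding on the pin as expected. Now slide it toward +x.

>>> step_arm(
  motion=[
    [1,0,0.2,0,0],
    [1,0,0.4,0,0],
    [1,0,0.6,0,0],
    [1,0,0.8,0,0],
    [1,0,1.0,0,0],
    [1,0,1.2,0,0],
    [1,0,1.2,0,0],
  ],
)

```text
time: 8.65
tool_pos: [0.5375, -0.1876, 0.0575]
tcp_rot: [-2.182, -2.26, 0.002]
wrist_force: [-4.3, 0.2, 7.9]
width: 0.155
grip_force: 60.3
```

>>> step_arm(
  motion=[
    [1,0,0.1,0,0],
    [1,0,0.2,0,0],
    [1,0,0.3,0,0],
    [1,0,0.4,0,0],
    [1,0,0.4,0,0],
  ],
)

```text
time: 9.15
tool_pos: [0.5419, -0.1874, 0.0569]
tcp_rot: [2.182, 2.26, -0.0]
wrist_force: [0.6, 0.1, -1.9]
width: 0.156
grip_force: 59.1
```

The upward force has gone, so the bore is over the pin. I'll centre it slightly more and lower onto the bed.

>>> step_arm(
  motion=[
    [1,0,0.1,0,0],
    [1,0,0.15,0.1,0],
    [1,0,0.15,0.2,0],
    [1,0,0.15,0.3,0],
    [1,0,0.15,0.4,0],
    [1,0,0.15,0.5,0],
    [1,0,0.15,0.6,0],
    [1,0,0.15,0.6,0],
  ],
)

```text
time: 9.95
tool_pos: [0.5435, -0.1872, 0.0508]
tcp_rot: [2.182, 2.26, 0.0]
wrist_force: [-0.8, -0.3, -1.4]
width: 0.159
grip_force: 59.1
```

>>> step_arm(
  motion=[
    [1,0,0,0.1,0],
    [1,0,0,0.2,0],
    [1,0,0,0.3,0],
    [1,0,0,0.4,0],
    [1,0,0,0.45,0],
    [1,0,0,0.45,0],
  ],
  force=90,
)

```text
time: 10.55
tool_pos: [0.5436, -0.1872, 0.0465]
tcp_rot: [2.182, 2.26, 0.0]
wrist_force: [-1.3, 0.7, 4.4]
width: 0.149
grip_force: 88.2
```

>>> step_arm(
  motion=[
    [1,0,0,0.05,0],
    [1,0,0,0.1,0],
    [1,0,0,0.15,0],
    [1,0,0,0.15,0],
    [1,0,0,0.15,0],
  ],
)

```text
time: 11.05
tool_pos: [0.5436, -0.1872, 0.0458]
tcp_rot: [2.182, 2.26, 0.0]
wrist_force: [-4.1, 1.0, 11.0]
width: 0.147
grip_force: 89.2
```

>>> step_arm(
  motion=[
    [1,0,0,0.05,0],
    [1,0,0,0.08,0],
    [1,0,0,0.08,0],
    [1,0,0,0.08,0],
    [1,0,0,0.08,0],
  ],
)

```text
time: 11.55
tool_pos: [0.5437, -0.1872, 0.0457]
tcp_rot: [2.182, 2.26, 0.0]
wrist_force: [-6.0, 2.6, 14.7]
width: 0.149
grip_force: 89.9
```

Run:
```python
from h import *
delta(.5436,-.1872,.0458,2)
im,d=look("side","side3"); cv2.imwrite("pics/z3.png",cv2.resize(im[270:390,240:370,::-1],(520,480),interpolation=2))
P=cloud("side",d); q=P[(abs(P[...,0]-.544)<.028)&(P[...,1]>-.214)&(P[...,1]<-.203)&(P[...,2]<.06)]
print("plate z",np.median(q[:,2]),len(q))
q=P[(abs(P[...,0]-.544)<.05)&(abs(P[...,1]+.2265)<.004)]; print("rail z",np.median(q[:,2]),len(q))
```

```text
at [ 0.5437 -0.1872  0.0457] ydir 2.0 -> [ 0.   -0.01 -0.01] twist -0.0 F [-6.   2.6 14.7] w 0.149 g 89.9 t 11.55 zdir [ 0. -0. -1.]
plate z 0.038794116971615944 185
rail z 0.20633955109903207 1482
```

View pics/z3.png

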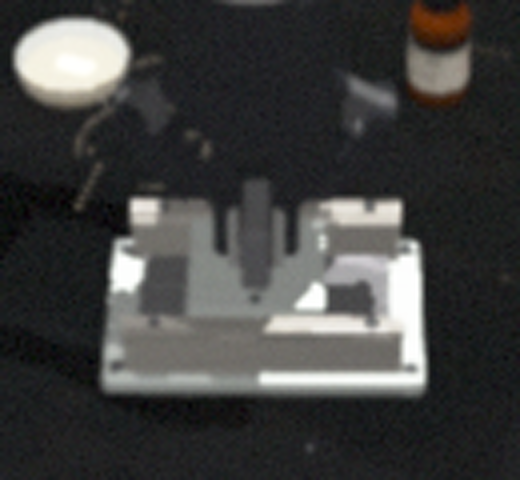

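The cover sits flush with the rails at crop (255,270). Its top measures 38.8 mm against the 39 mm rail tops. It is hard on the stop with about 17 N, more than the spring's 7.7 N, and the bystanders look undisturbed.

```bash
python3 -c "
from workcell import bot
print(bot.finish_job())"
```

```text
the job is handed in; nothing more can be done
None
```

The press is closed and the job handed in: the cover dropped over the pin, is pressed down to its stop flush with the rails (top measured at 38.8 mm against 39 mm), and is still held by the fin.

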